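# Set the airbrush air valve with its square key

## Task

Take the larger of the two T-handled square keys out of the tool stand, fit its end well into the square recess of the valve on the sloping air panel and turn the valve open to 60 degrees, so that its pointer stands on the long mark two thirds of the way from shut to fully open. Then draw the key out and stand it back, right down, in its pocket of the tool stand. Leave the smaller key, the paint jars, the white bottle and the metal-handled knife left of the panel where they are.

Things in the scene. Friction and masses are not known exactly. Their poses are not given: they have to be found in the camera images.
- key: Larger T-key, 110 mm long, 120 g: steel shaft 10 mm square, its last 3.5 mm tapering to 6.8 mm; black flat-sided handle bar 80 (x) x 16 (y) x 18 (z) mm, its middle at z = 101 mm. Origin: centre of the tip's end; z up the shaft to the handle, x along the bar; the shaft's flats face x and y. Starts upright in either pocket of the stand, bar along the stand's x within 5 degrees.
- small_key: Smaller T-key in the other pocket, too small for the valve: 8 mm square shaft, bar 52 x 12 x 14 mm, 88 mm long, 50 g. Bystander. Origin and axes as for the larger key.
- stand: Fixed beech tool stand 60 (x) x 150 (y) x 55 mm high, on a black foot 72 x 162 x 6 mm. Two square pockets 14 x 14 mm, 45 mm deep, sides along x and y, centred at x = 0, y = +40 and -40 mm, floor 10 mm above the bench: a key stands in each, tip on the floor, the larger with 2 mm of play on every side. Origin: centre of the underside on the bench, z up.
- valve_socket (a point): Mouth centre of the valve's square recess: 11.5 mm square, 16 mm deep, plain walls facing x and y (0.75 mm play per side and about 9 degrees of lost motion each way for the larger key, which fits in four quarter-turn positions). z points out along the valve's axis, 35 degrees from vertical, leaning to the panel's low front (-x of the panel); x lies along the pointer and turns with the valve.
- valve (a joint): Valve opening, rad: 0 shut (pointer straight up the slope), 1.571 fully open (pointer along the panel's +y, left as seen from the robot), stops at both; grows anticlockwise seen onto the face. Marks every 15 degrees, long ones at 0, 30, 60, 90. Starts at 0 to 0.3, stays where left, takes about 0.1 N m to turn. The 47 mm round cap sits in a 58 mm guard collar on a 96 mm graduated flange.
- panel: Fixed grey steel air panel, 260 (y) x 200 (x) mm, 35 mm high in front, its aluminium face rising at 35 degrees to 154 mm at the back. Valve at the left of the face; at the right a gauge 12 cm from it, 24 mm high off the face, and two hose couplings; a regulator on top behind the gauge, up to 210 mm high. Origin: centre of the underside; x to its high back, y left, z up.
- jar_low: Low glass paint jar, 42 mm diameter, 42 mm high, bystander on the corner of the blue cutting mat before the panel; origin centre of its underside, z up.
- jar_tall: White plastic bottle, 44 mm diameter, 100 mm high, bystander beyond the stand; origin centre of its underside.
- jar_side: Glass paint jar, 48 mm diameter, 55 mm high, bystander left of the panel; origin centre of its underside.
- knife_metal: Craft knife with aluminium handle, 150 mm long, 12 mm thick, bystander lying left of the panel; origin under its middle, x along it towards the blade.
Things that resemble listed ones, but are neither listed nor needed, are in the scene too. Leave any green, orange or red look-alike of the key alone.

How it is judged (in metres and radians):
On the way, in this order (a step that is already met when the one before it is completed fails the run):
1. the larger key's tip is at least 9 mm down in the valve's square recess, in line with it (z of key in the frame of valve_socket between -0.02 and -0.009 m and x of key in the frame of valve_socket between -0.004 and 0.004 m and y of key in the frame of valve_socket between -0.004 and 0.004 m and angle between the z axis of key and the z axis of valve_socket, either way round below 0.2 rad), for 0.1 s.
2. with the key still in the recess, the valve stands at 60 degrees (within 0.1 rad) (value of joint valve between 0.947 and 1.147 rad and z of key in the frame of valve_socket between -0.02 and -0.006 m and x of key in the frame of valve_socket between -0.004 and 0.004 m and y of key in the frame of valve_socket between -0.004 and 0.004 m and angle between the z axis of key and the z axis of valve_socket, either way round below 0.2 rad), for 0.3 s.
At the end, for the whole second after the job is handed in: The valve stands at 60 degrees open (1.047 rad, within 0.1 rad) and is at rest; the larger key stands in a pocket of the tool stand, its tip within 6 mm of the pocket's floor, within 0.2 rad of upright, at rest (value of joint valve between 0.947 and 1.147 rad and z of key in the frame of stand between 0.004 and 0.016 m and x of key in the frame of stand between -0.012 and 0.012 m and y of key in the frame of stand between -0.052 and 0.052 m and angle between key's own z axis and vertical below 0.2 rad and linear speed of key below 0.02 m/s and velocity of joint valve between -0.05 and 0.05 rad/s); the robot touches nothing.
It fails at once if the smaller key is moved by more than 3 cm or tipped by more than 0.3 rad (distance of small_key from where it was at the start of the episode above 0.03 m or angle between small_key's own z axis and vertical above 0.3 rad).
It fails at once if the metal-handled knife, a jar or the bottle is moved by more than 3 cm (distance of any of knife_metal, jar_low, jar_tall, jar_side from where it was at the start of the episode above 0.03 m).
It also fails if it takes over 51 s, if anything falls off the work surface, if the arm or the gripper's body presses on something with over 40 N, if the wrist force passes 120 N, or if a joint passes its speed limit or range.

## Robot

A 6-joint arm with a two-finger parallel gripper is mounted at the origin on the work surface. World frame = base frame: x ahead of the robot, y to its left, z up, the work surface at z = 0. Lengths are in mm, angles in rad, forces in N, time in s.
With the tool pointing down it reaches from about 275 to 750 mm from the base axis. Payload 10.2 kg.
Tool frame: the origin (TCP) lies between the finger pads; the fingertips stand 25 mm ahead of it and the grasp point (between the pads) lies 6 mm ahead of it; z points along the fingers, y is the line along which they close (so a half turn about z gives the same grasp; the last joint's range is limited). The gripper opens to 85 mm and grips with 20 to 120 N. Pads are 22 mm wide; open, the fingers measure 114 mm over their backs; the gripper's body (76 mm by 85 mm) begins 54 mm behind the grasp point. The pads swing forward as they close: fully open they stand 13 mm farther back than shut.
Start: joints at [-1.411, 0.313, 1.498, -0, 1.331, -0.223], TCP at [196.086, -487.013, 256.294] pointing down, gripper open.
Joint ranges: [-2.94, 2.94], [-0.97, 2.17], [0.19, 2.56], [-1.23, 4.37], [0.02, 3.11], [-2.88, 2.88]. Speed limits (rad/s): [2.39, 2.39, 3.01, 3.14, 3.14, 3.14].

## Interface

Orientations are given as a unit quaternion [w, x, y, z].
In Python, from rig import ctrl, eyes, finish_job gives the robot as it stands.
- The arm moves only by the tool step_arm, never from a script. Its argument "increments" is a list of rows, each an object of numbers: "dx", "dy", "dz": the shift along the tool's x, y, z in units of 25 mm (1.0 is 25 mm); "wx", "wy", "wz": the turn, a rotation vector about the tool's x, y, z in units of 6 degrees (1.0 is 6 degrees). A call has 1 to 5 rows; each row shifts and turns the commanded pose from where the row before left it, along the tool's axes as they then stand; what a row does not reach is not made up. A row lasts 1/10 s, in which the tool goes at most 50 mm and 8.59 degrees, less where a joint would pass 70% of its speed; a pose out of reach is approached as far as the arm can. A call is refused whole if a number of a shift passes 1 or a number of a turn 1, either way. A call with a gripper value outside its range is refused whole. "fingers" is the finger opening in mm, from 0 to 85.4, set as the call begins (left out, the last holds). The fingers move at their own pace and stop on an object; "squeeze" is the grip in N (left out, the last holds). Time passes only in rows, so rows that do not move let the fingers close. It gives the time, the measured TCP pose, the force, the opening and the grip force at its end, in the units of the state.
- ctrl.sense(): the state, without advancing time (a new reading comes with each control period).
- eyes.capture(name): name is "scene" or "top" or "wrist"; returns a dict with "frame" (400x640x3 uint8, blue, green, red), "fx", "fy", "cx", "cy" (pixels), "R" (3x3) and "t" (3): a world point X has camera coordinates R X + t; the wrist camera has in their place "tool_from_camera" (4x4, takes a point from camera to tool coordinates, whose origin is the TCP and whose axes are the flange's). Camera axes: x right, y down, z forward; pixel columns grow to the right and rows downward; lengths in mm; the calibration is good to about 2 mm. A picture is of the moment at which its call begins: read the wrist's pose just before it. There is no depth.
- finish_job(): hands the job in; it is judged then, once.
Trained networks look in the newest picture that a camera, given by its name, has taken for a name from the list of things; names that differ only in an ending like _2 or _b are one class to them, and where a whole thing is asked for, a point or a joint stands for the part that bears it (a point fixed in the world has none). Each returns a list of dicts, best first, with "p" (0 to 1); they miss things now and then, are a little off and sometimes report something else, mostly with a low value. They report only what shows in the picture. A call takes as long as a camera call. They do not tell look-alikes from the thing itself.
- eyes.cut_out(camera, label): "mask" (400x640 bool, what is visible of it).
- eyes.landmark_of(camera, label): "point" ([x, y, z] in mm, in the coordinates of the camera as it stood for that picture, good to about 4 mm: a listed point, or the origin of a listed thing).
The state is a dict: "time_s": time; "joints": joint angles; "dq": joint speeds; "tau": joint torques, N m; "eef_pos": TCP position; "ee_rot": TCP orientation; "force": force on the tool from outside, world axes, zero at the start; "wrist_torque": the same for the moment, N m; "grip_width": opening from 0.0 (shut) to 1.0 (fully open); "grip_force": force on a finger pad.
Only numpy, scipy, OpenCV 4.12 (cv2) and the standard library are available. Lean on these libraries where they do the work, as an engineer would, in place of code of your own. Each camera call takes 0.05 s, during which the arm holds its last target. There are 200 camera calls.

## Working session

There is one attempt and no reset: what is moved stays moved. The work goes in short steps, Python scripts to look and compute and a tool call to move; the robot and the scene stay as the last step left them, time stands still between calls to the robot, and variables do not carry over. Pictures are saved under pics/ and viewed, at most 10 in all, crops included, and the job is handed in when it is done.

Besides the shell and the picture viewer there is one more tool, called after "Emit:" in YAML: its name, and indented under it one key for each argument. step_arm: Moves the arm, as the interface text tells. Its arguments: {"type":"object","properties":{"increments":{"type":"array"},"fingers":{"type":"number"},"squeeze":{"type":"number"}},"required":["increments"]}

```bash
mkdir -p pics
cat > h.py <<'E'
import numpy as np, cv2
from scipy.spatial.transform import Rotation as Ro
from rig import ctrl, eyes, finish_job
def q2R(q): return Ro.from_quat([q[1],q[2],q[3],q[0]]).as_matrix()
def world(c,s,p):
    p=np.array(p)
    if 'R' in c: return np.array(c['R']).T@(p-np.array(c['t']))
    T=np.array(c['tool_from_camera']); return q2R(s['ee_rot'])@(T[:3,:3]@p+T[:3,3])+np.array(s['eef_pos'])
def proj(c,s,X):
    X=np.atleast_2d(X).astype(float)
    if 'R' in c: P=X@np.array(c['R']).T+np.array(c['t'])
    else:
        T=np.array(c['tool_from_camera']); P=(X-np.array(s['eef_pos']))@q2R(s['ee_rot']); P=(P-T[:3,3])@T[:3,:3]
    return np.c_[c['fx']*P[:,0]/P[:,2]+c['cx'],c['fy']*P[:,1]/P[:,2]+c['cy']]
E
python3 - <<'E'
from h import *
s=ctrl.sense();print(s)
for n in('scene','top'):
    c=eyes.capture(n);cv2.imwrite(f'pics/{n}0.png',c['frame']);print(n,c['fx'],c['cx'],c['cy'],np.round(c['R'],3).tolist(),c['t'])
    for l in('key','small_key','stand','valve_socket','panel','jar_low','jar_tall','jar_side','knife_metal'):
        for r in eyes.landmark_of(n,l)[:4]:
            w=world(c,s,r['point']);print(l,round(r['p'],2),w.round(0),proj(c,s,w).round(0)[0])
E
```

```text
{'time_s': 0.0, 'joints': array([-1.41138965e+00,  3.13445995e-01,  1.49845383e+00,  1.70259182e-05,
        1.33098971e+00, -2.23390928e-01]), 'dq': array([ 0.00044084, -0.00096808,  0.00035824, -0.0011431 , -0.00033142,
       -0.00051513]), 'tau': array([-1.20932593e-03, -4.12266147e+01, -2.59745497e+01, -2.06455156e-04,
        4.16921495e-03, -9.66195614e-06]), 'eef_pos': array([ 196.05602966, -486.77228802,  255.73079863]), 'ee_rot': array([-6.47847085e-04,  9.81739277e-01,  1.90230310e-01,  2.90053500e-05]), 'force': array([ 0.55202466, -0.5125289 ,  0.10045156]), 'wrist_torque': array([ 0.01280827, -0.0301758 , -0.06126939]), 'grip_force': 0.0, 'grip_width': 0.9938047361986327}
scene 507.87123759282963 323.06916154694574 199.55794586219088 [[-0.371, 0.929, 0.0], [0.784, 0.313, -0.536], [-0.498, -0.198, -0.844]] [ 196.4920635  -366.15187103 1913.27830372]
key 0.73 [ 487. -454.    4.] [206. 162.]
key 0.73 [ 359. -313.    0.] [259. 148.]
key 0.66 [ 486. -324.   10.] [239. 172.]
key 0.66 [ 611. -376.   -1.] [209. 198.]
small_key 0.38 [ 474. -241.    8.] [263. 178.]
stand 0.74 [ 4
[... 461 characters left out ...]
], [-0.988, 0.023, -0.151], [0.151, 0.021, -0.988]] [  5.35956522 545.06068228 945.83878838]
key 0.76 [ 608. -383.    0.] [452. 174.]
key 0.74 [ 486. -329.    9.] [436. 217.]
key 0.74 [ 360. -321.   -2.] [435. 264.]
key 0.67 [ 488. -463.   -4.] [483. 216.]
small_key 0.48 [ 473. -248.   11.] [407. 223.]
stand 0.6 [ 481. -287.    0.] [420. 220.]
stand 0.28 [659. 394.  -1.] [180. 164.]
valve_socket 0.51 [592.  65. 111.] [290. 175.]
panel 0.81 [639.  20.   1.] [309. 167.]
jar_low 0.75 [ 408. -121.    4.] [362. 248.]
jar_low 0.28 [ 683. -273.    2.] [411. 149.]
jar_tall 0.74 [ 679. -274.   -2.] [411. 151.]
jar_side 0.68 [656. 396.  -2.] [180. 165.]
knife_metal 0.74 [ 475. -249.    8.] [407. 222.]
```

Run:
```python
import cv2
a=cv2.imread('pics/scene0.png')[110:310,180:460];b=cv2.imread('pics/top0.png')[130:290,150:510]
cv2.imwrite('pics/a.png',cv2.resize(a,None,fx=2.8,fy=2.8,interpolation=2));cv2.imwrite('pics/b.png',cv2.resize(b,None,fx=2.2,fy=2.2,interpolation=2))
```

```text
(no output)
```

View pics/a.png

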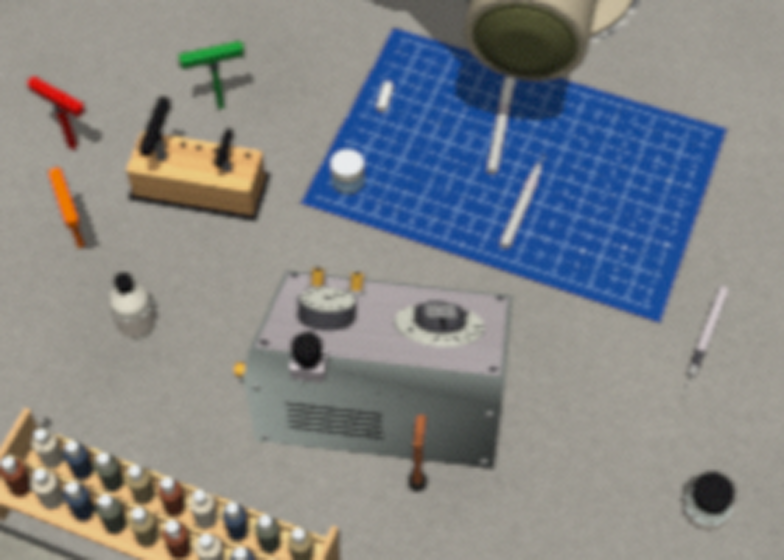

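View pics/b.png

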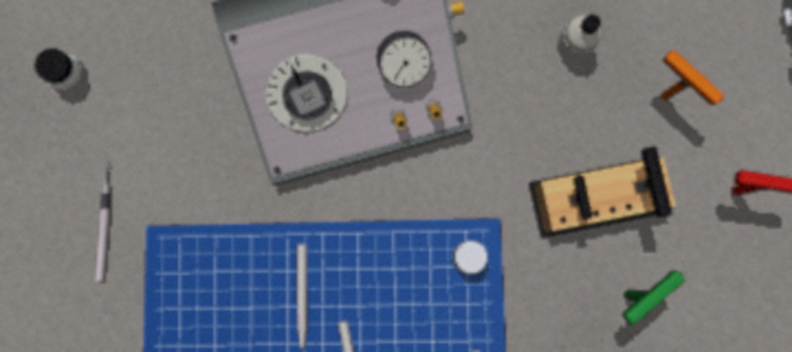

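The black keys in the stand are the candidates. The larger one is at scene (237,168) / top (436,217) and the smaller at top (407,223). Green, red and orange are look-alikes. I'll fly above the larger key and check with the wrist camera.

Emit:
step_arm:
  increments:
    - {"wz":0.8}
    - {"wz":0.8}
    - {"wz":0.7}
    - {"dx":0.9,"dy":-0.35}
    - {"dx":0.95,"dy":-0.36}
  fingers: 85

```text
invalid input at $.increments[0]: expected keys dx, dy, dz, wx, wy, wz
```

Emit:
step_arm:
  increments:
    - {"dx":0.95,"dy":-0.36}
    - {"dx":0.95,"dy":-0.36}
    - {"dx":0.95,"dy":-0.36}
    - {"dx":0.95,"dy":-0.36}
    - {"dx":0.95,"dy":-0.36}

```text
invalid input at $.increments[0]: expected keys dx, dy, dz, wx, wy, wz
```

Emit:
step_arm:
  increments:
    - {"dx":0.95,"dy":-0.36}
    - {"dx":0.95,"dy":-0.36}
    - {"dx":0.95,"dy":-0.36}
    - {"dx":0.5,"dy":-0.2}
    - {}

```text
invalid input at $.increments[0]: expected keys dx, dy, dz, wx, wy, wz
```

Run:
```python
from h import *
s=ctrl.sense();print(s['eef_pos'],s['ee_rot'],s['joints'].round(2))
c=eyes.capture('wrist');cv2.imwrite('pics/w1.png',c['frame']);print(c['fx'],c['cx'],c['cy'],np.round(c['tool_from_camera'],3).tolist())
for l in('key','small_key','stand'):
    for r in eyes.landmark_of('wrist',l)[:4]:
        w=world(c,s,r['point']);print(l,round(r['p'],2),w.round(0),proj(c,s,w).round(0)[0])
```

```text
[ 196.06176382 -487.02214657  256.27473566] [-1.70255881e-05  9.81744617e-01  1.90203856e-01  3.93935491e-06] [-1.41  0.31  1.5   0.    1.33 -0.22]
319.58399773956324 318.0864467888502 200.1740248970493 [[-0.0, -0.944, -0.329, 84.929], [1.0, -0.0, -0.0, -0.57], [0.0, -0.329, 0.944, -117.696], [0.0, 0.0, 0.0, 1.0]]
```

View pics/w1.png

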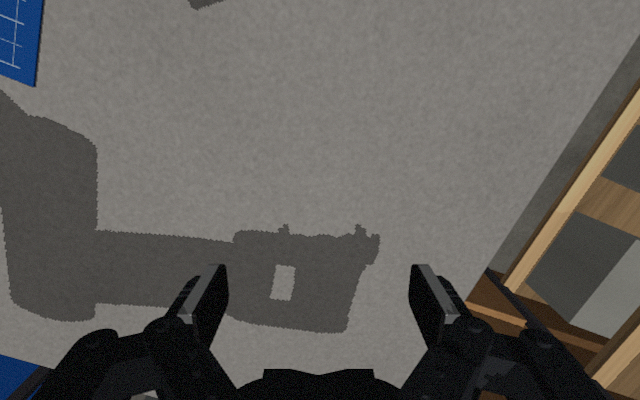

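The arm did not move because every row needs all six keys. The picture shows only bare bench between the fingers. I'll resend the moves in full.

Emit:
step_arm:
  increments:
    - {"dx":0,"dy":0,"dz":0,"wx":0,"wy":0,"wz":0.8}
    - {"dx":0,"dy":0,"dz":0,"wx":0,"wy":0,"wz":0.8}
    - {"dx":0,"dy":0,"dz":0,"wx":0,"wy":0,"wz":0.7}
    - {"dx":0.9,"dy":-0.41,"dz":0,"wx":0,"wy":0,"wz":0}
    - {"dx":0.9,"dy":-0.41,"dz":0,"wx":0,"wy":0,"wz":0}
  fingers: 85

```text
time_s: 1.7
eef_pos: [238.0, -460.2, 256.2]
ee_rot: [-0.0, 0.998, 0.07, 0.0]
force: [0.3, 0.2, 0.3]
grip_width: 0.997
grip_force: 0.0
```

Emit:
step_arm:
  increments:
    - {"dx":0.9,"dy":-0.41,"dz":0,"wx":0,"wy":0,"wz":0}
    - {"dx":0.9,"dy":-0.41,"dz":0,"wx":0,"wy":0,"wz":0}
    - {"dx":0.9,"dy":-0.41,"dz":0,"wx":0,"wy":0,"wz":0}
    - {"dx":0.9,"dy":-0.41,"dz":0,"wx":0,"wy":0,"wz":0}
    - {"dx":0.9,"dy":-0.41,"dz":0,"wx":0,"wy":0,"wz":0}

```text
time_s: 2.2
eef_pos: [342.7, -393.1, 256.3]
ee_rot: [0.0, 0.997, 0.071, 0.0]
force: [-1.0, -0.8, 1.2]
grip_width: 1.0
grip_force: 0.0
```

Emit:
step_arm:
  increments:
    - {"dx":0.9,"dy":-0.41,"dz":0,"wx":0,"wy":0,"wz":0}
    - {"dx":0.9,"dy":-0.41,"dz":0,"wx":0,"wy":0,"wz":0}
    - {"dx":0.9,"dy":-0.41,"dz":0,"wx":0,"wy":0,"wz":0}
    - {"dx":0.9,"dy":-0.41,"dz":0,"wx":0,"wy":0,"wz":0}
    - {"dx":0.9,"dy":-0.41,"dz":0,"wx":0,"wy":0,"wz":0}

```text
time_s: 2.7
eef_pos: [446.8, -326.4, 256.3]
ee_rot: [0.0, 0.997, 0.071, 0.0]
force: [-0.3, -1.1, 0.2]
grip_width: 0.996
grip_force: 0.0
```

Emit:
step_arm:
  increments:
    - {"dx":0,"dy":0,"dz":0,"wx":0,"wy":0,"wz":0}
    - {"dx":0,"dy":0,"dz":0,"wx":0,"wy":0,"wz":0}

```text
time_s: 2.9
eef_pos: [445.9, -327.0, 256.2]
ee_rot: [-0.0, 0.997, 0.071, -0.0]
force: [-0.0, 0.3, -0.2]
grip_width: 0.999
grip_force: 0.0
```

Run:
```python
from h import *
s=ctrl.sense();print(s['eef_pos'],s['ee_rot'],s['joints'].round(2))
c=eyes.capture('wrist');cv2.imwrite('pics/w2.png',c['frame'])
for l in('key','small_key','stand'):
    for r in eyes.landmark_of('wrist',l)[:4]:
        w=world(c,s,r['point']);print(l,round(r['p'],2),w.round(0),proj(c,s,w).round(0)[0])
```

```text
[ 445.91109147 -327.01721813  256.15887673] [-1.92708002e-05  9.97453793e-01  7.13154600e-02 -1.91001310e-04] [-0.84  0.38  1.41 -0.    1.36  0.58]
key 0.97 [ 491. -326.   14.] [324. 128.]
key 0.86 [ 367. -319.   -1.] [304. 223.]
key 0.83 [ 612. -381.    2.] [394.  15.]
key 0.67 [ 491. -460.    2.] [437. 143.]
small_key 0.66 [ 477. -250.    9.] [255. 129.]
stand 0.72 [ 483. -290.   -3.] [291. 128.]
```

View pics/w2.png

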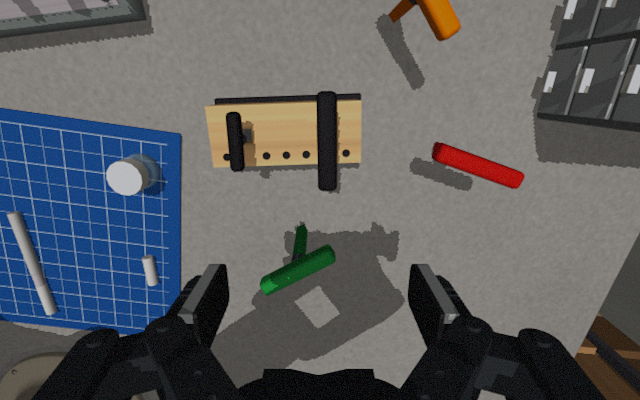

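The picture shows the larger black key's bar spanning (327,92)–(328,190). The smaller bar is at (235,142), with green and red clearly separate. The larger black bar in the stand is the one meant. I'll measure it, fitting the bar and stand outlines.

```bash
cat >> h.py <<'E'
from scipy.optimize import minimize
def boxpts(o,R,lo,hi):
    g=np.array([[x,y,z] for x in(lo[0],hi[0]) for y in(lo[1],hi[1]) for z in(lo[2],hi[2])],float)
    return g@R.T+o
def hullmask(c,s,P,S=4):
    h=cv2.convexHull(((proj(c,s,P)+.5)*S).astype(np.float32)).round().astype(np.int32)
    m=np.zeros((400*S,640*S),np.uint8);cv2.fillConvexPoly(m,h,1);return cv2.resize(m.astype(np.float32),(640,400),interpolation=cv2.INTER_AREA)
def fit(c,s,mask,pts,x0,d):
    M=mask.astype(np.float32)
    f=lambda p:1-(lambda m:np.minimum(m,M).sum()/np.maximum(m,M).sum())(hullmask(c,s,pts(p)))
    x0=np.array(x0,float);sim=np.vstack([x0]+[x0+np.eye(len(x0))[i]*d[i] for i in range(len(x0))])
    r=minimize(f,x0,method='Nelder-Mead',options=dict(initial_simplex=sim,xatol=.02,fatol=1e-5,maxiter=400));return r.x,r.fun
def Rz(a): return Ro.from_euler('z',a).as_matrix()
E
python3 - <<'E'
from h import *
s=ctrl.sense();c=eyes.capture('wrist');f=c['frame'].astype(int)
dark=(f.max(2)<60)
n,lab,st,ce=cv2.connectedComponentsWithStats(dark.astype(np.uint8))
m=lab==lab[140,327];print('dark',m.sum(),st[lab[140,327]])
# full bar box; yaw in 0.1 rad units so scales match
bar=lambda p:boxpts(np.array([p[0],p[1],10]),Rz(p[2]/100),(-40,-8,92),(40,8,110))
ms=[('dark',m)]+[('net',r['mask']) for r in eyes.cut_out('wrist','key')[:5] if r['mask'][140,327]]
for k,mm in ms:
    if k=='net':print(mm.sum())
    for t in range(1):print(k,fit(c,s,mm,bar,[488,-327,14],[4,4,6]))
for r in eyes.cut_out('wrist','stand')[:2]:
    print('st',r['p'],r['mask'].sum(),cv2.minAreaRect(np.argwhere(r['mask'])[:,::-1].astype(np.float32)))
ys,xs=np.nonzero((f[:,:,2]-f[:,:,0]>45)&(f[:,:,2]>130)&(np.arange(400)[:,None]<180)&(np.abs(np.arange(640)-285)<90))
q=np.zeros((400,640),np.uint8);q[ys,xs]=1
h=cv2.convexHull(np.c_[xs,ys]);hm=np.zeros((400,640),np.uint8);cv2.fillConvexPoly(hm,h,1)
stand=lambda p:boxpts(np.array([p[0],p[1],0]),Rz(p[2]/100),(-30,-75,6),(30,75,55))
print('stand',len(xs),fit(c,s,hm>0,stand,[483,-290,14],[4,4,6]))
E
```

```text
dark 2554 [ 214   90  146  101 2554]
dark (array([ 490.48527152, -326.69536575,   16.48335674]), np.float64(0.3008421063423157))
2021
net (array([ 490.03931605, -327.1000864 ,   15.7473649 ]), np.float64(0.042565226554870605))
st 0.68 7946 ((283.1972351074219, 129.62704467773438), (69.06432342529297, 155.00079345703125), 87.79740142822266)
stand 6678 (array([ 482.53756567, -287.59834238,   17.69854355]), np.float64(0.012586236000061035))
```

Emit:
step_arm:
  increments:
    - {"dx":0,"dy":0,"dz":0,"wx":0,"wy":0,"wz":-0.13}
    - {"dx":0.87,"dy":0.14,"dz":0.3,"wx":0,"wy":0,"wz":0}
    - {"dx":0.87,"dy":0.14,"dz":0.3,"wx":0,"wy":0,"wz":0}
    - {"dx":0,"dy":0,"dz":0.9,"wx":0,"wy":0,"wz":0}
    - {"dx":0,"dy":0,"dz":0.9,"wx":0,"wy":0,"wz":0}
  fingers: 50
  squeeze: 60

```text
time_s: 3.75
eef_pos: [490.4, -327.2, 195.6]
ee_rot: [0.0, 0.997, 0.078, 0.0]
force: [0.7, 0.4, 0.6]
grip_width: 0.587
grip_force: 0.0
```

Emit:
step_arm:
  increments:
    - {"dx":0,"dy":0,"dz":0.9,"wx":0,"wy":0,"wz":0}
    - {"dx":0,"dy":0,"dz":0.8,"wx":0,"wy":0,"wz":0}
    - {"dx":0,"dy":0,"dz":0.8,"wx":0,"wy":0,"wz":0}
    - {"dx":0,"dy":0,"dz":0.66,"wx":0,"wy":0,"wz":0}
    - {"dx":0,"dy":0,"dz":0,"wx":0,"wy":0,"wz":0}

```text
time_s: 4.25
eef_pos: [489.2, -326.6, 115.3]
ee_rot: [-0.002, 0.997, 0.078, -0.001]
force: [0.1, -0.4, -0.1]
grip_width: 0.588
grip_force: 0.0
```

Emit:
step_arm:
  increments:
    - {"dx":0,"dy":0,"dz":0,"wx":0,"wy":0,"wz":0}
    - {"dx":0,"dy":0,"dz":0,"wx":0,"wy":0,"wz":0}
    - {"dx":0,"dy":0,"dz":0,"wx":0,"wy":0,"wz":0}
    - {"dx":0,"dy":0,"dz":0,"wx":0,"wy":0,"wz":0}
    - {"dx":0,"dy":0,"dz":0,"wx":0,"wy":0,"wz":0}
  fingers: 5

```text
time_s: 4.75
eef_pos: [490.4, -327.6, 118.5]
ee_rot: [0.001, 0.997, 0.078, 0.001]
force: [-0.4, -0.1, 6.4]
grip_width: 0.175
grip_force: 59.7
```

Emit:
step_arm:
  increments:
    - {"dx":0,"dy":0,"dz":0,"wx":0,"wy":0,"wz":0}
    - {"dx":0,"dy":0,"dz":0,"wx":0,"wy":0,"wz":0}
    - {"dx":0,"dy":0,"dz":0,"wx":0,"wy":0,"wz":0}

```text
time_s: 5.05
eef_pos: [490.5, -327.6, 118.5]
ee_rot: [0.001, 0.997, 0.078, 0.001]
force: [-1.0, 0.0, 6.0]
grip_width: 0.173
grip_force: 59.7
```

Emit:
step_arm:
  increments:
    - {"dx":0,"dy":0,"dz":-0.4,"wx":0,"wy":0,"wz":0}
    - {"dx":0,"dy":0,"dz":-0.7,"wx":0,"wy":0,"wz":0}
    - {"dx":0,"dy":0,"dz":-0.9,"wx":0,"wy":0,"wz":0}
    - {"dx":0,"dy":0,"dz":-0.9,"wx":0,"wy":0,"wz":0}
    - {"dx":0,"dy":0,"dz":-0.9,"wx":0,"wy":0,"wz":0}

```text
time_s: 5.55
eef_pos: [489.9, -327.1, 213.7]
ee_rot: [0.0, 0.997, 0.078, -0.0]
force: [0.3, -0.7, -1.6]
grip_width: 0.178
grip_force: 58.7
```

Emit:
step_arm:
  increments:
    - {"dx":0,"dy":0,"dz":-0.9,"wx":0,"wy":0,"wz":0}
    - {"dx":0,"dy":0,"dz":-0.9,"wx":0,"wy":0,"wz":0}
    - {"dx":0,"dy":0,"dz":-0.4,"wx":0,"wy":0,"wz":0}
    - {"dx":0,"dy":0,"dz":0,"wx":0,"wy":0,"wz":0}
    - {"dx":0,"dy":0,"dz":0,"wx":0,"wy":0,"wz":0}

```text
time_s: 6.05
eef_pos: [489.8, -327.0, 266.3]
ee_rot: [-0.001, 0.997, 0.078, -0.001]
force: [-0.7, 0.1, -2.2]
grip_width: 0.179
grip_force: 58.8
```

Run:
```python
from h import *
s=ctrl.sense();print(s['eef_pos'],s['joints'].round(2),s['grip_force'])
c=eyes.capture('wrist');cv2.imwrite('pics/w3.png',c['frame'])
for l in('key','panel','valve_socket','stand'):
    for r in eyes.landmark_of('wrist',l)[:4]:
        w=world(c,s,r['point']);print(l,round(r['p'],2),w.round(0),proj(c,s,w).round(0)[0])
f=c['frame'].astype(int)
# panel pose from top: yaw by mask fit
s=None;c=eyes.capture('top')
for r in eyes.cut_out('top','panel')[:1]:
    prism=lambda p:np.array([[x,y,z] for x,z in((-100,0),(100,0),(-100,35),(100,154)) for y in(-130,130)],float)@(Rz(p[2]/100).T)+[p[0],p[1],0]
    print(fit(c,s,r['mask'],prism,[638,22,25],[5,5,8]),r['mask'].sum())
for r in eyes.cut_out('top','key')[:6]: print(np.argwhere(r['mask']).mean(0),r['mask'].sum())
c=eyes.capture('scene')
for r in eyes.cut_out('scene','panel')[:1]:
    print(fit(c,s,r['mask'],prism,[638,22,25],[5,5,8]),r['mask'].sum())
```

```text
[ 489.77319258 -327.00828032  266.28816447] [-0.79  0.45  1.28 -0.    1.42  0.63] 58.791648745536804
key 0.79 [ 489. -327.  158.] [319. 209.]
stand 0.85 [ 485. -293.    2.] [291. 162.]
(array([635.41130117,  20.05865419,  24.83587367]), np.float64(0.036265552043914795)) 9104
[165.56809339 463.35797665] 257
[247.24444444 362.12222222] 180
(array([631.39244416,  23.0332397 ,  24.32461782]), np.float64(0.03278470039367676)) 5553
```

Emit:
step_arm:
  increments:
    - {"dx":0.1,"dy":-0.5,"dz":0,"wx":0,"wy":0,"wz":0}
    - {"dx":0.17,"dy":-0.9,"dz":0,"wx":0,"wy":0,"wz":0}
    - {"dx":0.17,"dy":-0.9,"dz":0,"wx":0,"wy":0,"wz":0}
    - {"dx":0.17,"dy":-0.9,"dz":0,"wx":0,"wy":0,"wz":0}
    - {"dx":0.17,"dy":-0.9,"dz":0,"wx":0,"wy":0,"wz":0}

```text
time_s: 7.05
eef_pos: [493.3, -221.2, 267.4]
ee_rot: [-0.0, 0.997, 0.078, 0.0]
force: [-0.2, -1.0, -0.8]
grip_width: 0.175
grip_force: 58.8
```

Emit:
step_arm:
  increments:
    - {"dx":0.17,"dy":-0.9,"dz":0,"wx":0,"wy":0,"wz":0}
    - {"dx":0.17,"dy":-0.9,"dz":0,"wx":0,"wy":0,"wz":0}
    - {"dx":0.17,"dy":-0.9,"dz":0,"wx":0,"wy":0,"wz":0}
    - {"dx":0.17,"dy":-0.9,"dz":0,"wx":0,"wy":0,"wz":0}
    - {"dx":0.17,"dy":-0.9,"dz":0,"wx":0,"wy":0,"wz":0}

```text
time_s: 7.55
eef_pos: [496.7, -106.8, 267.4]
ee_rot: [-0.0, 0.997, 0.078, 0.0]
force: [-0.1, 0.3, -1.2]
grip_width: 0.174
grip_force: 58.8
```

Emit:
step_arm:
  increments:
    - {"dx":0.17,"dy":-0.9,"dz":0,"wx":0,"wy":0,"wz":0}
    - {"dx":0.17,"dy":-0.9,"dz":0,"wx":0,"wy":0,"wz":0}
    - {"dx":0.17,"dy":-0.9,"dz":0,"wx":0,"wy":0,"wz":0}
    - {"dx":0.17,"dy":-0.9,"dz":0,"wx":0,"wy":0,"wz":0}
    - {"dx":0.17,"dy":-0.9,"dz":0,"wx":0,"wy":0,"wz":0}

```text
time_s: 8.05
eef_pos: [500.0, 7.6, 267.4]
ee_rot: [-0.0, 0.997, 0.078, 0.0]
force: [0.1, 0.3, 0.1]
grip_width: 0.174
grip_force: 58.8
```

Emit:
step_arm:
  increments:
    - {"dx":0.2,"dy":-0.9,"dz":0,"wx":0,"wy":0,"wz":0}
    - {"dx":0,"dy":-0.5,"dz":0,"wx":0,"wy":0,"wz":-0.84}
    - {"dx":0,"dy":0,"dz":0,"wx":0,"wy":0.97,"wz":0}
    - {"dx":0,"dy":0,"dz":0,"wx":0,"wy":0.97,"wz":0}
    - {"dx":0,"dy":0,"dz":0,"wx":0,"wy":0.97,"wz":0}

```text
time_s: 8.55
eef_pos: [499.6, 42.2, 267.5]
ee_rot: [-0.019, 0.981, 0.12, 0.153]
force: [-0.6, -0.3, -1.9]
grip_width: 0.171
grip_force: 58.8
```

Emit:
step_arm:
  increments:
    - {"dx":0,"dy":0,"dz":0,"wx":0,"wy":0.97,"wz":0}
    - {"dx":0,"dy":0,"dz":0,"wx":0,"wy":0.97,"wz":0}
    - {"dx":0,"dy":0,"dz":0,"wx":0,"wy":0.98,"wz":0}
    - {"dx":0,"dy":0,"dz":0,"wx":0,"wy":0,"wz":0}
    - {"dx":0,"dy":0,"dz":0,"wx":0,"wy":0,"wz":0}

```text
time_s: 9.05
eef_pos: [499.8, 41.5, 267.6]
ee_rot: [-0.036, 0.947, 0.116, 0.297]
force: [0.3, 0.0, -1.1]
grip_width: 0.171
grip_force: 58.8
```

Run:
```python
from h import *
s=ctrl.sense();print(s['eef_pos'],q2R(s['ee_rot']).round(3).tolist(),s['joints'].round(2),s['grip_force'])
c=eyes.capture('wrist');cv2.imwrite('pics/w4.png',c['frame'])
for l in('key','panel','valve_socket'):
    for r in eyes.landmark_of('wrist',l)[:2]:
        w=world(c,s,r['point']);print(l,round(r['p'],2),w.round(1),proj(c,s,w).round(0)[0])
```

```text
[499.80034403  41.5430593  267.62923554] [[0.796, 0.241, 0.555], [0.198, -0.97, 0.138], [0.572, -0.0, -0.82]] [-0.29 -0.    1.95  0.47  0.71  0.75] 58.83691370487213
key 0.81 [560.   54.  181.7] [322. 208.]
panel 0.87 [635.   17.9   0.8] [360. 195.]
```

View pics/w4.png

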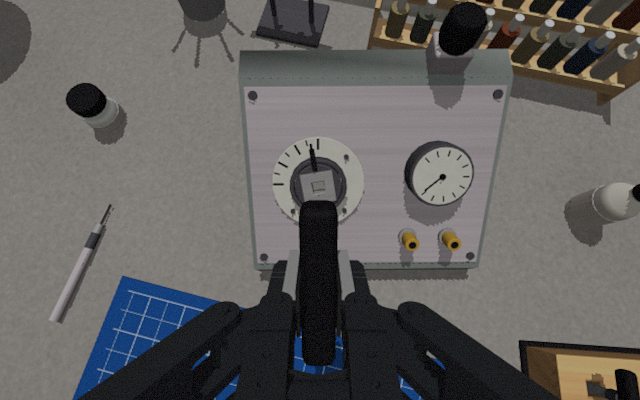

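The picture shows the recess at about (318,187), with the pointer just left of the 0 mark at (312,150). The held bar runs from (318,205) downwards.

Run:
```python
import cv2
a=cv2.imread('pics/w4.png')[130:235,260:380]
cv2.imwrite('pics/c4.png',cv2.resize(a,None,fx=5.5,fy=5.5,interpolation=cv2.INTER_NEAREST))
```

```text
(no output)
```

View pics/c4.png

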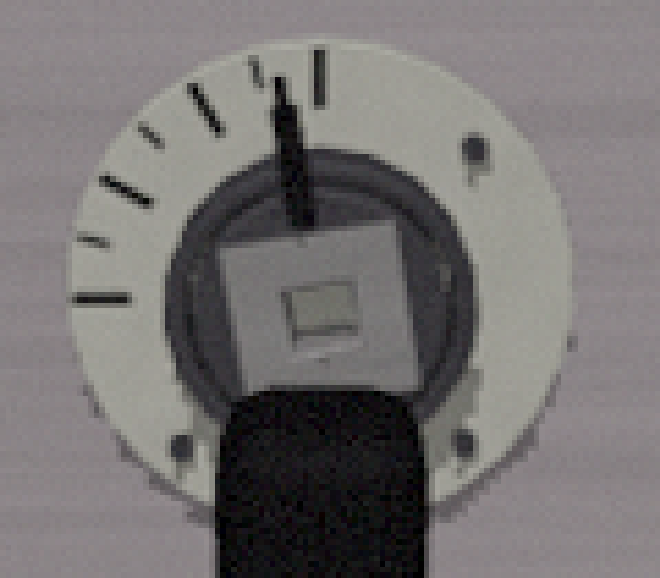

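The recess mouth is near (318,188), and the boss and pointer are turned about 8.5° anticlockwise. I'll triangulate it with two sideways views.

Emit:
step_arm:
  increments:
    - {"dx":0,"dy":0.8,"dz":0,"wx":0,"wy":0,"wz":0}
    - {"dx":0,"dy":0.8,"dz":0,"wx":0,"wy":0,"wz":0}
    - {"dx":0,"dy":0,"dz":0,"wx":0,"wy":0,"wz":0}
    - {"dx":0,"dy":0,"dz":0,"wx":0,"wy":0,"wz":0}

```text
time_s: 9.65
eef_pos: [509.7, 2.6, 267.1]
ee_rot: [-0.037, 0.947, 0.116, 0.298]
force: [0.2, 0.3, -1.6]
grip_width: 0.17
grip_force: 58.9
```

Run:
```python
from h import *
import pickle
s=ctrl.sense();c=eyes.capture('wrist');pickle.dump((s,c),open('v1.pkl','wb'));print(s['eef_pos'])
for r in eyes.landmark_of('wrist','valve_socket')[:2]: print(r['p'],world(c,s,r['point']))
```

```text
[509.74606402   2.57864114 267.14781206]
0.7 [594.03518693  66.88077486 111.21082692]
0.48 [ 686.72071319 -265.70362865    2.36277796]
```

Emit:
step_arm:
  increments:
    - {"dx":0,"dy":-0.8,"dz":0,"wx":0,"wy":0,"wz":0}
    - {"dx":0,"dy":-0.8,"dz":0,"wx":0,"wy":0,"wz":0}
    - {"dx":0,"dy":-0.8,"dz":0,"wx":0,"wy":0,"wz":0}
    - {"dx":0,"dy":-0.8,"dz":0,"wx":0,"wy":0,"wz":0}
    - {"dx":0,"dy":0,"dz":0,"wx":0,"wy":0,"wz":0}

```text
time_s: 10.25
eef_pos: [489.5, 82.4, 267.3]
ee_rot: [-0.037, 0.947, 0.117, 0.298]
force: [0.0, -0.1, -0.8]
grip_width: 0.178
grip_force: 59.0
```

Emit:
step_arm:
  increments:
    - {"dx":0,"dy":0,"dz":0,"wx":0,"wy":0,"wz":0}

```text
time_s: 10.35
eef_pos: [490.3, 80.6, 267.4]
ee_rot: [-0.037, 0.947, 0.117, 0.298]
force: [0.8, -0.1, -1.6]
grip_width: 0.174
grip_force: 59.0
```

Run:
```python
from h import *
import pickle
s=ctrl.sense();c=eyes.capture('wrist');pickle.dump((s,c),open('v2.pkl','wb'));print(s['eef_pos'])
for r in eyes.landmark_of('wrist','valve_socket')[:2]: print(r['p'],world(c,s,r['point']))
V=[pickle.load(open('v1.pkl','rb')),(s,c)]
ims=[]
X0=np.array([594,67,112.])
for s,c in V:
    p=proj(c,s,X0)[0].round().astype(int);print(p)
    a=c['frame'][p[1]-30:p[1]+35,p[0]-32:p[0]+33];ims.append(cv2.resize(a,None,fx=6,fy=6,interpolation=cv2.INTER_CUBIC))
cv2.imwrite('pics/c5.png',np.hstack(ims))
```

```text
[490.32929509  80.58721458 267.44781129]
0.72 [597.4950002   66.3734951  107.35511942]
[276 190]
[358 190]
```

View pics/c5.png

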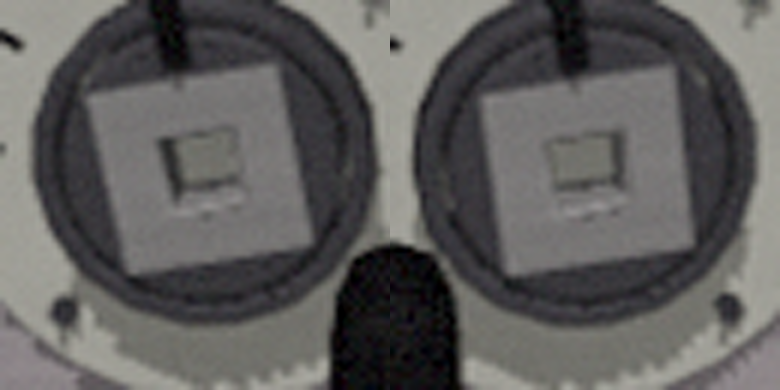

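In both views the square boss is fully visible, its corners at crop (88,93), (276,63), (312,243), (130,274) in the first view, with the recess at its centre. I'll triangulate the corners.

Run:
```python
from h import *
import pickle
V=[pickle.load(open(f'v{i}.pkl','rb')) for i in(1,2)]
C=[np.array([[88,93],[276,63],[312,243],[130,274]]),np.array([[92,97],[282,66],[305,245],[122,276]])]
O=[(276-32,190-30),(358-32,190-30)]
Ps=[];U=[]
for (s,c),k,o in zip(V,C,O):
    g=cv2.cvtColor(c['frame'],cv2.COLOR_BGR2GRAY)
    u0=((k+.5)/6-.5+o).astype(np.float32)
    u=cv2.cornerSubPix(g,u0.reshape(-1,1,2).copy(),(3,3),(-1,-1),(3,50,.01)).reshape(-1,2)
    print((u-u0).round(2).tolist()); U.append(u.astype(float))
    T=np.array(c['tool_from_camera']);W=np.eye(4);W[:3,:3]=q2R(s['ee_rot']);W[:3,3]=s['eef_pos']
    E=np.linalg.inv(W@T);K=np.array([[c['fx'],0,c['cx']],[0,c['fy'],c['cy']],[0,0,1]]);Ps.append(K@E[:3])
X=cv2.triangulatePoints(Ps[0],Ps[1],U[0].T,U[1].T);X=(X[:3]/X[3]).T
for (s,c),u in zip(V,U):print('res',(proj(c,s,X)-u).round(2).tolist())
ctr=X.mean(0);print(X.round(1).tolist(),'ctr',ctr)
print('sides',[np.linalg.norm(X[i]-X[(i+1)%4]).round(1) for i in range(4)])
a=X[1]-X[2]+X[0]-X[3];b=X[0]-X[1]+X[3]-X[2];n=np.cross(a,b);n/=np.linalg.norm(n);print('n',n,'tilt',np.degrees(np.arccos(n[2])),'yaw',np.arctan2(-n[1],-n[0]))
R=q2R(V[1][0]['ee_rot']);print('a in tool',(a@R).round(1),'ang deg',np.degrees(np.arctan2(-(a@R)[1],(a@R)[0])),'b ang',np.degrees(np.arctan2(-(b@R)[1],(b@R)[0]))-90)
s=ctrl.sense();R=q2R(s['ee_rot']);print('now ctr in tool',((ctr-s['eef_pos'])@R).round(2), 'tool z',R[:,2],R[:,0])
# flange & collar centre: project axis point
```

```text
[[-0.9200000166893005, 0.47999998927116394], [0.3100000023841858, -0.38999998569488525], [0.18000000715255737, 0.2800000011920929], [-0.5699999928474426, 0.15000000596046448]]
[[-0.7200000286102295, -0.4699999988079071], [0.12999999523162842, -0.3700000047683716], [-0.1899999976158142, 0.25], [-1.0700000524520874, -0.009999999776482582]]
res [[-0.0, -0.27], [-0.0, 0.1], [-0.0, -0.0], [-0.0, -0.03]]
res [[0.0, 0.27], [0.0, -0.1], [-0.0, 0.0], [0.0, 0.03]]
[[601.8, 86.9, 120.2], [614.5, 57.5, 121.5], [590.3, 46.3, 104.9], [578.4, 75.6, 102.4]] ctr [596.2450908   66.56791875 112.23656276]
sides [np.float64(32.1), np.float64(31.4), np.float64(31.7), np.float64(31.6)]
n [-0.52499953 -0.16400154  0.83515207] tilt 33.368323651295945 yaw 0.3027793419475244
a in tool [ 62.1 -10.4   1.5] ang deg 9.485164380097027 b ang 9.06583890491953
now ctr in tool [ -7.48  38.22 184.06] tool z [ 0.55643614  0.1380365  -0.8193441 ] [0.79519834 0.19744456 0.57330205]
```

Run:
```python
from h import *
prism=lambda p:np.array([[x,y,z] for x,z in((-100,0),(100,0),(-100,35),(70,154),(100,154)) for y in(-130,130)],float)@(Rz(p[2]/100).T)+[p[0],p[1],0]
for n in('top','scene'):
    s=ctrl.sense();c=eyes.capture(n)
    for r in eyes.cut_out(n,'panel')[:1]: print(n,fit(c,s,r['mask'],prism,[636,21,25],[5,5,8]))
# face corners screws in wrist view: edges of the face via Hough not needed
```

```text
top (array([635.29066442,  19.79972069,  24.82113796]), np.float64(0.07510960102081299))
scene (array([631.43657372,  23.47855669,  24.49906001]), np.float64(0.03185516595840454))
```

Emit:
step_arm:
  increments:
    - {"dx":-0.14,"dy":0.8,"dz":0.2,"wx":0,"wy":0,"wz":0}
    - {"dx":-0.14,"dy":0.75,"dz":0.2,"wx":0,"wy":0,"wz":0}
    - {"dx":0,"dy":0,"dz":0.6,"wx":0,"wy":0,"wz":-0.8}
    - {"dx":0,"dy":0,"dz":0.6,"wx":0,"wy":0,"wz":-0.75}
    - {"dx":0,"dy":0,"dz":0.6,"wx":0,"wy":0,"wz":0}

```text
time_s: 11.15
eef_pos: [525.2, 48.2, 217.7]
ee_rot: [-0.012, 0.934, 0.193, 0.3]
force: [0.8, 0.1, -0.8]
grip_width: 0.174
grip_force: 59.0
```

Emit:
step_arm:
  increments:
    - {"dx":0,"dy":0,"dz":0.4,"wx":0,"wy":0,"wz":0}
    - {"dx":0,"dy":0,"dz":0,"wx":0,"wy":0,"wz":0}
    - {"dx":0,"dy":0,"dz":0,"wx":0,"wy":0,"wz":0}
    - {"dx":0,"dy":0,"dz":0,"wx":0,"wy":0,"wz":0}

```text
time_s: 11.55
eef_pos: [530.4, 50.0, 210.7]
ee_rot: [-0.012, 0.934, 0.192, 0.301]
force: [0.2, 0.4, -1.6]
grip_width: 0.173
grip_force: 59.0
```

```bash
cat > rel.py <<'E'
from h import *
V=np.array([596.245,66.568,112.237])
s=ctrl.sense();R=q2R(s['ee_rot']);print(s['time_s'],'ctr in tool',((V-s['eef_pos'])@R).round(2),'F tool',(np.array(s['force'])@R).round(1),'M',np.round(np.array(s['wrist_torque'])@R,2),'j',s['joints'].round(2))
P=Rz(.247)@Ro.from_euler('y',-35,degrees=True).as_matrix()
print('tool x angle from upslope deg',np.degrees(np.arctan2(R[:,0]@P[:,1],R[:,0]@P[:,0])).round(2))
E
python3 - <<'E'
from rel import *
c=eyes.capture('wrist');a=c['frame'][110:260,230:410];cv2.imwrite('pics/c6.png',cv2.resize(a,None,fx=4,fy=4,interpolation=2))
E
```

```text
11.55 ctr in tool [ -0.84  -0.42 119.61] F tool [-0.6 -0.4  1.5] M [ 0.01 -0.4  -0.02] j [-0.25  0.14  1.96  0.55  0.55  0.52]
tool x angle from upslope deg 9.14
```

View pics/c6.png

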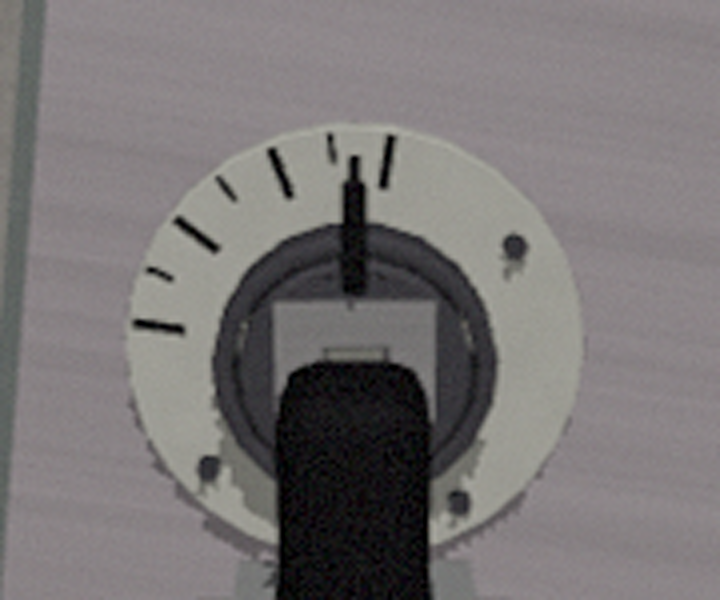

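The picture shows the boss, pointer and bar all on the same column (355 in the crop), so they are aligned. I'll insert slowly.

Emit:
step_arm:
  increments:
    - {"dx":-0.01,"dy":0,"dz":0.2,"wx":0,"wy":0,"wz":0}
    - {"dx":0,"dy":0,"dz":0.15,"wx":0,"wy":0,"wz":0}
    - {"dx":0,"dy":0,"dz":0.15,"wx":0,"wy":0,"wz":0}
    - {"dx":0,"dy":0,"dz":0.05,"wx":0,"wy":0,"wz":0}
    - {"dx":0,"dy":0,"dz":0,"wx":0,"wy":0,"wz":0}

```text
time_s: 12.1
eef_pos: [537.8, 52.0, 198.3]
ee_rot: [-0.012, 0.934, 0.192, 0.3]
force: [-0.3, 0.1, -0.7]
grip_width: 0.176
grip_force: 59.0
```

```bash
python3 rel.py
```

```text
12.1 ctr in tool [ 5.0000e-02 -6.0000e-02  1.0505e+02] F tool [-0.6 -0.3  0.4] M [ 0.04 -0.48 -0.04] j [-0.24  0.18  1.96  0.56  0.52  0.5 ]
tool x angle from upslope deg 9.13
```

Emit:
step_arm:
  increments:
    - {"dx":0,"dy":0,"dz":0.1,"wx":0,"wy":0,"wz":0}
    - {"dx":0,"dy":0,"dz":0.1,"wx":0,"wy":0,"wz":0}
    - {"dx":0,"dy":0,"dz":0,"wx":0,"wy":0,"wz":0}

```text
time_s: 12.4
eef_pos: [540.6, 52.7, 194.2]
ee_rot: [-0.012, 0.934, 0.192, 0.3]
force: [-0.4, 0.2, -1.2]
grip_width: 0.176
grip_force: 59.0
```

Emit:
step_arm:
  increments:
    - {"dx":0,"dy":0,"dz":0.1,"wx":0,"wy":0,"wz":0}
    - {"dx":0,"dy":0,"dz":0.1,"wx":0,"wy":0,"wz":0}
    - {"dx":0,"dy":0,"dz":0,"wx":0,"wy":0,"wz":0}

```text
time_s: 12.7
eef_pos: [543.4, 53.4, 190.1]
ee_rot: [-0.012, 0.934, 0.192, 0.3]
force: [-0.4, -0.4, -0.9]
grip_width: 0.175
grip_force: 59.0
```

```bash
python3 rel.py
```

```text
12.7 ctr in tool [ 7.0e-02 -5.0e-02  9.5e+01] F tool [-0.9  0.1  0.5] M [ 0.06 -0.45  0.02] j [-0.23  0.21  1.95  0.58  0.5   0.49]
tool x angle from upslope deg 9.13
```

Emit:
step_arm:
  increments:
    - {"dx":0,"dy":0,"dz":0,"wx":0,"wy":0,"wz":-0.8}
    - {"dx":0,"dy":0,"dz":0,"wx":0,"wy":0,"wz":-0.8}
    - {"dx":0,"dy":0,"dz":0,"wx":0,"wy":0,"wz":-0.8}
    - {"dx":0,"dy":0,"dz":0,"wx":0,"wy":0,"wz":-0.8}
    - {"dx":0,"dy":0,"dz":0,"wx":0,"wy":0,"wz":0}

```text
time_s: 13.2
eef_pos: [543.4, 53.1, 190.4]
ee_rot: [0.038, 0.889, 0.346, 0.298]
force: [0.1, -0.9, -2.1]
grip_width: 0.174
grip_force: 59.0
```

```bash
python3 rel.py
```

```text
13.2 ctr in tool [ 7.000e-02 -3.300e-01  9.528e+01] F tool [-1.6  0.2  1.6] M [ 0.01 -0.59  0.06] j [-0.23  0.2   1.95  0.58  0.5   0.15]
tool x angle from upslope deg 28.37
```

Emit:
step_arm:
  increments:
    - {"dx":0,"dy":0,"dz":0,"wx":0,"wy":0,"wz":-0.9}
    - {"dx":0,"dy":0,"dz":0,"wx":0,"wy":0,"wz":-0.9}
    - {"dx":0,"dy":0,"dz":0,"wx":0,"wy":0,"wz":-0.9}
    - {"dx":0,"dy":0,"dz":0,"wx":0,"wy":0,"wz":-0.9}
    - {"dx":0,"dy":0,"dz":0,"wx":0,"wy":0,"wz":-0.9}

```text
time_s: 13.7
eef_pos: [543.3, 53.2, 190.3]
ee_rot: [0.107, 0.784, 0.544, 0.281]
force: [-1.2, -0.4, -2.4]
grip_width: 0.179
grip_force: 59.0
```

Emit:
step_arm:
  increments:
    - {"dx":0,"dy":0,"dz":0,"wx":0,"wy":0,"wz":-0.8}
    - {"dx":0,"dy":0,"dz":0,"wx":0,"wy":0,"wz":-0.8}
    - {"dx":0,"dy":0,"dz":0,"wx":0,"wy":0,"wz":0}
    - {"dx":0,"dy":0,"dz":0,"wx":0,"wy":0,"wz":0}

```text
time_s: 14.1
eef_pos: [543.3, 53.2, 190.3]
ee_rot: [0.129, 0.737, 0.606, 0.271]
force: [-1.2, -1.8, -2.0]
grip_width: 0.172
grip_force: 59.0
```

Run:
```python
from rel import *
c=eyes.capture('wrist');a=c['frame'][110:260,230:410];cv2.imwrite('pics/c7.png',cv2.resize(a,None,fx=4,fy=4,interpolation=2))
```

```text
14.1 ctr in tool [ 0.16 -0.1  95.27] F tool [-2.4 -1.6  0.7] M [ 0.45 -0.48  0.06] j [-0.23  0.2   1.95  0.58  0.5  -0.48]
tool x angle from upslope deg 64.73
```

View pics/c7.png

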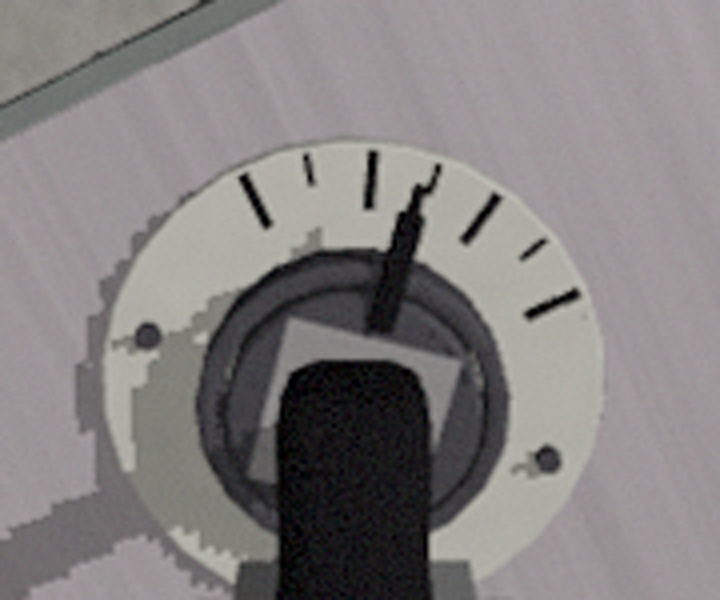

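The pointer tip at crop (420,185) is a little past the 45° mark, at about 49–50°. The 60° long mark is at (372,180). I'll turn about 10° more.

Emit:
step_arm:
  increments:
    - {"dx":0,"dy":0,"dz":0,"wx":0,"wy":0,"wz":-0.9}
    - {"dx":0,"dy":0,"dz":0,"wx":0,"wy":0,"wz":-0.85}
    - {"dx":0,"dy":0,"dz":0,"wx":0,"wy":0,"wz":0}
    - {"dx":0,"dy":0,"dz":0,"wx":0,"wy":0,"wz":0}

```text
time_s: 14.55
eef_pos: [543.3, 53.3, 190.3]
ee_rot: [0.153, 0.678, 0.671, 0.258]
force: [-0.7, -0.9, -1.0]
grip_width: 0.18
grip_force: 59.0
```

Run:
```python
from rel import *
c=eyes.capture('wrist');a=c['frame'][110:260,230:410];cv2.imwrite('pics/c8.png',cv2.resize(a,None,fx=4,fy=4,interpolation=2))
```

```text
14.55 ctr in tool [ 1.200e-01 -8.000e-02  9.528e+01] F tool [-1.  -1.1  0.3] M [ 0.7  -0.43  0.1 ] j [-0.23  0.2   1.95  0.58  0.5  -0.66]
tool x angle from upslope deg 75.24
```

View pics/c8.png

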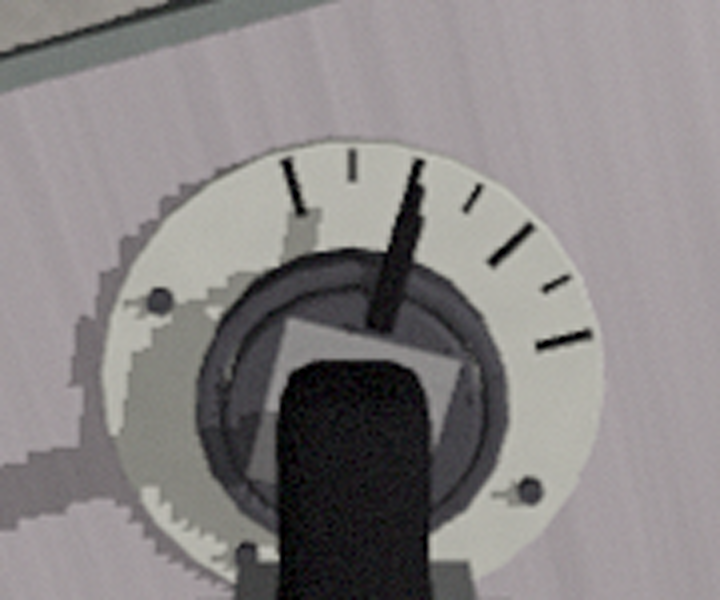

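The pointer now lies on the long 60° mark at (415,180). I'll hold briefly, back off the lost motion and draw out.

Emit:
step_arm:
  increments:
    - {"dx":0,"dy":0,"dz":0,"wx":0,"wy":0,"wz":0}
    - {"dx":0,"dy":0,"dz":0,"wx":0,"wy":0,"wz":0}
    - {"dx":0,"dy":0,"dz":0,"wx":0,"wy":0,"wz":0.95}
    - {"dx":0,"dy":0,"dz":0,"wx":0,"wy":0,"wz":0.9}
    - {"dx":0,"dy":0,"dz":0,"wx":0,"wy":0,"wz":0}

```text
time_s: 15.1
eef_pos: [543.5, 53.3, 190.6]
ee_rot: [0.128, 0.739, 0.603, 0.272]
force: [-0.2, 0.5, -1.2]
grip_width: 0.174
grip_force: 59.0
```

Emit:
step_arm:
  increments:
    - {"dx":0,"dy":0,"dz":-0.15,"wx":0,"wy":0,"wz":0}
    - {"dx":0,"dy":0,"dz":-0.3,"wx":0,"wy":0,"wz":0}
    - {"dx":0,"dy":0,"dz":-0.4,"wx":0,"wy":0,"wz":0}
    - {"dx":0,"dy":0,"dz":-0.5,"wx":0,"wy":0,"wz":0}
    - {"dx":0,"dy":0,"dz":-0.8,"wx":0,"wy":0,"wz":0}

```text
time_s: 15.6
eef_pos: [512.8, 45.8, 235.0]
ee_rot: [0.128, 0.739, 0.604, 0.272]
force: [-0.2, 0.2, -0.9]
grip_width: 0.175
grip_force: 59.0
```

Emit:
step_arm:
  increments:
    - {"dx":0,"dy":0,"dz":-0.8,"wx":0,"wy":0,"wz":0}
    - {"dx":0,"dy":0,"dz":-0.6,"wx":0,"wy":0,"wz":0}
    - {"dx":0,"dy":0,"dz":0,"wx":0,"wy":0,"wz":0}
    - {"dx":0,"dy":0,"dz":0,"wx":0,"wy":0,"wz":0}

```text
time_s: 16.0
eef_pos: [493.9, 40.9, 263.4]
ee_rot: [0.129, 0.739, 0.603, 0.272]
force: [0.3, -0.2, -1.6]
grip_width: 0.175
grip_force: 59.1
```

Run:
```python
from rel import *
import pickle
c=eyes.capture('wrist');pickle.dump((s,c),open('v3.pkl','wb'))
# dark pointer: predict for valve angles, sample darkness along pointer ring on the face (radius 30..36mm, ~12mm under mouth)
g=cv2.cvtColor(c['frame'],cv2.COLOR_BGR2GRAY).astype(np.float32)
for h in(-8,-14):
  best=[]
  for th in np.arange(20,90,1.):
    d=np.cos(np.radians(th))*P[:,0]+np.sin(np.radians(th))*P[:,1]
    X=V+np.outer(np.linspace(23,34,20),d)+h*P[:,2]
    u=proj(c,s,X).astype(np.float32)
    best.append((cv2.remap(g,u[:,:1],u[:,1:],1).mean(),th))
  print(h,[(round(float(a)),t) for a,t in sorted(best)[:8]])
for r in eyes.landmark_of('wrist','key')[:2]:
    w=world(c,s,r['point']);print(r['p'],w,((w-s['eef_pos'])@R).round(1))
Rt=Rz(.157)@np.diag([1,-1,-1]);print('yaw now',np.degrees(np.arctan2(R[1,0],R[0,0])))
```

```text
16.0 ctr in tool [ 1.3000e-01 -4.8000e-01  1.8432e+02] F tool [-0.6 -0.5  1.4] M [ 0.39 -0.16 -0.03] j [-0.3  -0.01  1.98  0.48  0.7  -0.39]
tool x angle from upslope deg 64.36
-8 [(21, np.float64(63.0)), (22, np.float64(64.0)), (22, np.float64(62.0)), (23, np.float64(60.0)), (23, np.float64(61.0)), (23, np.float64(59.0)), (38, np.float64(58.0)), (57, np.float64(65.0))]
-14 [(21, np.float64(62.0)), (22, np.float64(63.0)), (23, np.float64(59.0)), (23, np.float64(61.0)), (24, np.float64(60.0)), (24, np.float64(64.0)), (33, np.float64(58.0)), (57, np.float64(57.0))]
0.58 [551.72945349  51.63156755 177.26374399] [ -3.7   0.2 104.2]
yaw now 82.61852652484983
```

Emit:
step_arm:
  increments:
    - {"dx":0,"dy":0,"dz":0,"wx":0,"wy":0,"wz":0.9}
    - {"dx":0,"dy":0,"dz":0,"wx":0,"wy":0,"wz":1}
    - {"dx":0,"dy":0,"dz":0,"wx":0,"wy":0,"wz":1}
    - {"dx":0,"dy":0,"dz":0,"wx":0,"wy":0,"wz":1}
    - {"dx":0,"dy":0,"dz":0,"wx":0,"wy":0,"wz":1}

```text
time_s: 16.6
eef_pos: [494.0, 41.2, 262.3]
ee_rot: [0.054, 0.869, 0.394, 0.295]
force: [-0.2, 0.1, -2.3]
grip_width: 0.171
grip_force: 59.0
```

Emit:
step_arm:
  increments:
    - {"dx":0,"dy":0,"dz":0,"wx":0,"wy":0,"wz":1}
    - {"dx":0,"dy":0,"dz":0,"wx":0,"wy":0,"wz":1}
    - {"dx":0,"dy":0,"dz":0,"wx":0,"wy":0,"wz":1}
    - {"dx":0,"dy":0,"dz":0,"wx":0,"wy":0,"wz":1}
    - {"dx":0,"dy":0,"dz":0,"wx":0,"wy":0,"wz":1}

```text
time_s: 17.1
eef_pos: [494.0, 41.2, 262.3]
ee_rot: [-0.024, 0.941, 0.156, 0.299]
force: [-0.6, 0.7, -1.1]
grip_width: 0.177
grip_force: 59.0
```

Emit:
step_arm:
  increments:
    - {"dx":0,"dy":0,"dz":0,"wx":0,"wy":0,"wz":0.83}
    - {"dx":0,"dy":0,"dz":0,"wx":0,"wy":-0.97,"wz":0}
    - {"dx":0,"dy":0,"dz":0,"wx":0,"wy":-0.97,"wz":0}
    - {"dx":0,"dy":0,"dz":0,"wx":0,"wy":-0.97,"wz":0}
    - {"dx":0,"dy":0,"dz":0,"wx":0,"wy":-0.97,"wz":0}

```text
time_s: 17.6
eef_pos: [494.1, 41.1, 262.6]
ee_rot: [-0.011, 0.988, 0.122, 0.099]
force: [0.1, -0.3, -0.5]
grip_width: 0.173
grip_force: 59.0
```

Emit:
step_arm:
  increments:
    - {"dx":0,"dy":0,"dz":0,"wx":0,"wy":-0.97,"wz":0}
    - {"dx":0,"dy":0,"dz":0,"wx":0,"wy":-0.97,"wz":0}
    - {"dx":0,"dy":0,"dz":0,"wx":0,"wy":0,"wz":0.7}
    - {"dx":0,"dy":0,"dz":0,"wx":0,"wy":0,"wz":0}
    - {"dx":0,"dy":0,"dz":0,"wx":0,"wy":0,"wz":0}

```text
time_s: 18.1
eef_pos: [494.0, 41.2, 262.5]
ee_rot: [0.0, 0.996, 0.087, 0.0]
force: [-0.6, -0.6, -2.4]
grip_width: 0.175
grip_force: 59.0
```

```bash
cat > st.py <<'E'
from h import *
s=ctrl.sense();R=q2R(s['ee_rot']);print(s['time_s'],s['eef_pos'].round(1),R.round(4).tolist(),'yaw',np.arctan2(R[1,0],R[0,0]).round(4),s['force'].round(1),s['joints'].round(2))
print('to (490.4,-327.5,266) in tool units',((np.array([490.4,-327.5,266])-s['eef_pos'])@R/25).round(2))
E
python3 - <<'E'
from st import *
print('err rot units', (Ro.from_matrix(R.T@(Rz(.165)@np.diag([1.,-1,-1]))).as_rotvec()/np.radians(6)).round(2))
E
```

```text
18.1 [494.   41.2 262.5] [[0.9849, 0.173, 0.0006], [0.173, -0.9849, -0.0005], [0.0005, 0.0006, -1.0]] yaw 0.1739 [-0.6 -0.6 -2.4] [-0.15  0.24  1.57 -0.    1.32  1.24]
to (490.4,-327.5,266) in tool units [-2.69 14.5  -0.13]
err rot units [ 0.01 -0.    0.09]
```

Emit:
step_arm:
  increments:
    - {"dx":-0.07,"dy":0.5,"dz":-0.13,"wx":0,"wy":0,"wz":0}
    - {"dx":-0.17,"dy":0.9,"dz":0,"wx":0,"wy":0,"wz":0}
    - {"dx":-0.17,"dy":0.9,"dz":0,"wx":0,"wy":0,"wz":0}
    - {"dx":-0.17,"dy":0.9,"dz":0,"wx":0,"wy":0,"wz":0}
    - {"dx":-0.17,"dy":0.9,"dz":0,"wx":0,"wy":0,"wz":0}

```text
time_s: 18.6
eef_pos: [492.8, -64.9, 266.8]
ee_rot: [0.001, 0.996, 0.086, 0.001]
force: [0.2, 0.4, -1.1]
grip_width: 0.175
grip_force: 58.9
```

Emit:
step_arm:
  increments:
    - {"dx":-0.17,"dy":0.9,"dz":0,"wx":0,"wy":0,"wz":0}
    - {"dx":-0.17,"dy":0.9,"dz":0,"wx":0,"wy":0,"wz":0}
    - {"dx":-0.17,"dy":0.9,"dz":0,"wx":0,"wy":0,"wz":0}
    - {"dx":-0.17,"dy":0.9,"dz":0,"wx":0,"wy":0,"wz":0}
    - {"dx":-0.17,"dy":0.9,"dz":0,"wx":0,"wy":0,"wz":0}

```text
time_s: 19.1
eef_pos: [490.8, -179.5, 267.0]
ee_rot: [0.001, 0.996, 0.086, 0.001]
force: [0.3, 0.4, -1.2]
grip_width: 0.179
grip_force: 58.9
```

Emit:
step_arm:
  increments:
    - {"dx":-0.17,"dy":0.9,"dz":0,"wx":0,"wy":0,"wz":0}
    - {"dx":-0.17,"dy":0.9,"dz":0,"wx":0,"wy":0,"wz":0}
    - {"dx":-0.17,"dy":0.9,"dz":0,"wx":0,"wy":0,"wz":0}
    - {"dx":-0.17,"dy":0.9,"dz":0,"wx":0,"wy":0,"wz":0}
    - {"dx":-0.17,"dy":0.9,"dz":0,"wx":0,"wy":0,"wz":0}

```text
time_s: 19.6
eef_pos: [489.0, -293.9, 267.0]
ee_rot: [0.001, 0.996, 0.086, 0.001]
force: [-0.1, 0.2, -1.1]
grip_width: 0.178
grip_force: 58.9
```

Emit:
step_arm:
  increments:
    - {"dx":-0.17,"dy":0.9,"dz":0,"wx":0,"wy":0,"wz":0}
    - {"dx":-0.07,"dy":0.5,"dz":0,"wx":0,"wy":0,"wz":0}
    - {"dx":0,"dy":0,"dz":0,"wx":0,"wy":0,"wz":0}
    - {"dx":0,"dy":0,"dz":0,"wx":0,"wy":0,"wz":0}

```text
time_s: 20.0
eef_pos: [489.6, -327.3, 266.8]
ee_rot: [0.0, 0.996, 0.086, 0.001]
force: [-0.6, -0.3, -0.6]
grip_width: 0.175
grip_force: 59.0
```

Run:
```python
from st import *
c=eyes.capture('wrist');old=cv2.imread('pics/w3.png');cv2.imwrite('pics/w9.png',c['frame'])
g=c['frame'].max(2);o=old.max(2)
for n,im in(('old',o),('new',g)):
    d=(im<50)[180:360,270:370]; print(n,[(int(r+180),int(np.nonzero(x)[0].min()+270),int(np.nonzero(x)[0].max()+270)) for r,x in enumerate(d) if x.any() and r%20==0],'top row',180+int(np.nonzero(d[:,45:55].all(1))[0].min()))
    t=im[170:345,275:365].astype(float)
print('phase', cv2.phaseCorrelate(o[195:340,290:345].astype(np.float64),g[195:340,290:345].astype(np.float64)))
# stand in the new view
for r in eyes.landmark_of('wrist','stand')[:1]:print(world(c,s,r['point']))
```

```text
20.0 [ 489.6 -327.3  266.8] [[0.9852, 0.1713, 0.0013], [0.1713, -0.9852, -0.0006], [0.0012, 0.0008, -1.0]] yaw 0.1721 [-0.6 -0.3 -0.6] [-0.79  0.45  1.28  0.    1.41  0.61]
to (490.4,-327.5,266) in tool units [0.03 0.01 0.03]
old [(200, 310, 327), (220, 299, 337), (240, 300, 336), (260, 299, 357), (280, 270, 366), (300, 270, 369), (320, 270, 369), (340, 270, 369)] top row 200
new [(200, 310, 327), (220, 299, 337), (240, 300, 336), (260, 299, 357), (280, 270, 366), (300, 270, 369), (320, 270, 369), (340, 270, 369)] top row 201
phase ((-0.07145847324995103, -0.10057559929602178), 0.9406661160090165)
[ 487.25803875 -291.07611902   -2.33432362]
```

The key has not shifted in the hand. I'll lower it.

Emit:
step_arm:
  increments:
    - {"dx":0.03,"dy":0,"dz":0.6,"wx":0,"wy":0,"wz":0}
    - {"dx":0,"dy":0,"dz":0.9,"wx":0,"wy":0,"wz":0}
    - {"dx":0,"dy":0,"dz":0.9,"wx":0,"wy":0,"wz":0}
    - {"dx":0,"dy":0,"dz":0.8,"wx":0,"wy":0,"wz":0}
    - {"dx":0,"dy":0,"dz":0.5,"wx":0,"wy":0,"wz":0}

```text
time_s: 20.6
eef_pos: [490.5, -326.5, 173.0]
ee_rot: [-0.0, 0.996, 0.086, 0.0]
force: [-0.3, 0.4, -1.2]
grip_width: 0.173
grip_force: 59.0
```

Emit:
step_arm:
  increments:
    - {"dx":0,"dy":0,"dz":0.1,"wx":0,"wy":0,"wz":0}
    - {"dx":0,"dy":0,"dz":0.2,"wx":0,"wy":0,"wz":0}
    - {"dx":0,"dy":0,"dz":0.2,"wx":0,"wy":0,"wz":0}
    - {"dx":0,"dy":0,"dz":0.2,"wx":0,"wy":0,"wz":0}
    - {"dx":0,"dy":0,"dz":0,"wx":0,"wy":0,"wz":0}

```text
time_s: 21.1
eef_pos: [490.5, -327.5, 156.3]
ee_rot: [0.0, 0.996, 0.086, 0.0]
force: [-0.1, 0.5, -1.1]
grip_width: 0.174
grip_force: 59.0
```

```bash
python3 st.py
```

```text
21.1 [ 490.5 -327.5  156.3] [[0.9853, 0.171, 0.0008], [0.171, -0.9853, -0.0004], [0.0007, 0.0005, -1.0]] yaw 0.1719 [-0.1  0.5 -1.1] [-0.79  0.54  1.43  0.    1.17  0.61]
to (490.4,-327.5,266) in tool units [-0.    0.   -4.39]
```

Emit:
step_arm:
  increments:
    - {"dx":0,"dy":0,"dz":0.35,"wx":0,"wy":0,"wz":0}
    - {"dx":0,"dy":0,"dz":0.4,"wx":0,"wy":0,"wz":0}
    - {"dx":0,"dy":0,"dz":0.4,"wx":0,"wy":0,"wz":0}
    - {"dx":0,"dy":0,"dz":0.25,"wx":0,"wy":0,"wz":0}
    - {"dx":0,"dy":0,"dz":0.08,"wx":0,"wy":0,"wz":0}

```text
time_s: 21.6
eef_pos: [490.4, -327.4, 118.6]
ee_rot: [-0.0, 0.996, 0.086, 0.0]
force: [-0.5, 0.2, 1.2]
grip_width: 0.172
grip_force: 59.5
```

Emit:
step_arm:
  increments:
    - {"dx":0,"dy":0,"dz":0,"wx":0,"wy":0,"wz":0}
    - {"dx":0,"dy":0,"dz":0,"wx":0,"wy":0,"wz":0}

```text
time_s: 21.8
eef_pos: [490.8, -327.8, 120.0]
ee_rot: [0.001, 0.996, 0.086, 0.001]
force: [-0.0, -0.2, -0.4]
grip_width: 0.173
grip_force: 59.0
```

Emit:
step_arm:
  increments:
    - {"dx":0,"dy":0,"dz":0.03,"wx":0,"wy":0,"wz":0}
    - {"dx":0,"dy":0,"dz":0,"wx":0,"wy":0,"wz":0}

```text
time_s: 22.0
eef_pos: [490.7, -327.7, 119.1]
ee_rot: [0.001, 0.996, 0.086, 0.001]
force: [0.1, -1.0, -0.8]
grip_width: 0.173
grip_force: 59.0
```

Emit:
step_arm:
  increments:
    - {"dx":0,"dy":0,"dz":0,"wx":0,"wy":0,"wz":0}
    - {"dx":0,"dy":0,"dz":0,"wx":0,"wy":0,"wz":0}
    - {"dx":0,"dy":0,"dz":0,"wx":0,"wy":0,"wz":0}
    - {"dx":0,"dy":0,"dz":0,"wx":0,"wy":0,"wz":0}
    - {"dx":0,"dy":0,"dz":0,"wx":0,"wy":0,"wz":0}
  fingers: 50

```text
time_s: 22.5
eef_pos: [490.7, -327.7, 119.0]
ee_rot: [0.001, 0.996, 0.086, 0.001]
force: [0.5, -0.3, 0.5]
grip_width: 0.586
grip_force: 0.0
```

Emit:
step_arm:
  increments:
    - {"dx":0,"dy":0,"dz":-0.3,"wx":0,"wy":0,"wz":0}
    - {"dx":0,"dy":0,"dz":-0.8,"wx":0,"wy":0,"wz":0}
    - {"dx":0,"dy":0,"dz":-0.9,"wx":0,"wy":0,"wz":0}
    - {"dx":0,"dy":0,"dz":-0.9,"wx":0,"wy":0,"wz":0}
    - {"dx":0,"dy":0,"dz":-0.9,"wx":0,"wy":0,"wz":0}

```text
time_s: 23.0
eef_pos: [490.5, -327.5, 215.6]
ee_rot: [0.001, 0.996, 0.086, 0.001]
force: [-0.4, -0.0, -0.1]
grip_width: 0.588
grip_force: 0.0
```

Emit:
step_arm:
  increments:
    - {"dx":-0.5,"dy":0,"dz":-0.9,"wx":0,"wy":0,"wz":0}
    - {"dx":-0.6,"dy":0,"dz":-0.6,"wx":0,"wy":0,"wz":0}
    - {"dx":-0.6,"dy":0,"dz":0,"wx":0,"wy":0,"wz":0}
    - {"dx":0,"dy":0,"dz":0,"wx":0,"wy":0,"wz":0}
    - {"dx":0,"dy":0,"dz":0,"wx":0,"wy":0,"wz":0}

```text
time_s: 23.5
eef_pos: [448.8, -334.8, 251.6]
ee_rot: [0.001, 0.996, 0.086, 0.001]
force: [0.1, -0.5, -0.4]
grip_width: 0.586
grip_force: 0.0
```

Run:
```python
from st import *
c=eyes.capture('wrist')
for l in('key','small_key','stand'):
    for r in eyes.landmark_of('wrist',l)[:1]:print(l,r['p'],world(c,s,r['point']).round(1))
for r in eyes.cut_out('wrist','key')[:5]:
    m=r['mask'];u=proj(c,s,[490,-327,111])[0].astype(int)
    if m[u[1],u[0]]:
        bar=lambda p:boxpts(np.array([p[0],p[1],10+p[3]]),Rz(p[2]/100),(-40,-8,92),(40,8,110))
        print(fit(c,s,m,bar,[490,-327,16,0],[4,4,6,6]))
c=eyes.capture('top')
for l in('jar_low','jar_tall','jar_side'):
    for r in eyes.landmark_of('top',l)[:1]:print(l,world(c,s,r['point']).round(1))
```

```text
23.5 [ 448.8 -334.8  251.6] [[0.9853, 0.1707, 0.0016], [0.1707, -0.9853, -0.0009], [0.0014, 0.0011, -1.0]] yaw 0.1715 [ 0.1 -0.5 -0.4] [-0.85  0.39  1.4   0.    1.35  0.55]
to (490.4,-327.5,266) in tool units [ 1.69 -0.   -0.57]
key 0.87 [ 490.8 -330.2   12. ]
small_key 0.62 [ 476.7 -251.1    7.7]
stand 0.57 [ 484.2 -290.2   -2.5]
(array([ 488.75134842, -327.68549186,   18.23338527,  -11.63429509]), np.float64(0.05959665775299072))
jar_low [ 411.5 -122.6    4.5]
jar_tall [ 683.1 -270.7    1.8]
jar_side [659.3 396.3  -2.3]
```

```bash
python3 -c "
from rig import finish_job
print(finish_job())"
```

```text
the job is handed in; nothing more can be done
None
```

I turned the valve to about 60° (pointer on the long mark), put the larger key back down in its pocket, saw no sign that the bystanders checked afterwards (the smaller key, jars and bottle, but not the knife) had moved, and handed the job in at about 24 s; no verdict came back.

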